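# Pivot the kitchen scale round the socket post

### The arm

A 6-joint arm with a two-finger parallel gripper is mounted at the origin on a cart in front of the work surface, level with it; the furniture and walls round the work are solid. World frame = base frame: x ahead of the robot, y to its left, z up, the work surface at z = 0. Lengths are in m, angles in rad, forces in N, time in s.
With the tool pointing down it reaches from about 0.375 to 0.975 m from the base axis. Payload 3.8 kg.
Tool frame: the origin (TCP) lies midway between the tips of the shut fingers; the grasp point (between the pads) lies 19 mm behind it; z points along the fingers, y is the line along which they close (so a half turn about z gives the same grasp; the last joint's range is limited). The gripper opens to 85 mm and grips with 20 to 120 N. Pads are 22 mm wide; open, the fingers measure 114 mm over their backs; the gripper's body (76 mm by 85 mm) begins 54 mm behind the grasp point. The pads swing forward as they close: fully open they stand 13 mm farther back than shut.
Start: joints at [1.126, 0.264, 1.604, -0, 1.274, -0.037], TCP at [0.268, 0.62, 0.231] pointing down, gripper open.
Joint ranges: [-2.63, 2.63], [-0.94, 2.18], [0.31, 2.57], [-1.31, 4.45], [0, 2.66], [-2.55, 2.55]. Speed limits (rad/s): [2.57, 2.57, 3.14, 3.14, 3.14, 3.14].

### API

Orientations are given as a rotation vector (axis times angle).
In Python, from workcell import read_state, vision, ticket gives the robot as it stands. The module is installed in compiled form; this text tells all that it offers.
- The arm moves only by the tool jog_arm, never from a script. Its arguments are lists of equal length, an entry for each row: "turn": the turn, a rotation vector about the tool's x, y, z in rad, a list of three; "delta_pos": the shift along the tool's x, y, z in m, a list of three; "gripper": the finger opening in m, from 0 to 0.0854. In form: {"turn": [[rx, ry, rz], ...], "delta_pos": [[dx, dy, dz], ...], "gripper": [gripper, ...]}. A call has 1 to 20 rows; each row shifts and turns the commanded pose from where the row before left it, along the tool's axes as they then stand; what a row does not reach is not made up. A row lasts 1/12 s, in which the tool goes at most 41.7 mm and 7.16 degrees, less where a joint would pass 70% of its speed; a pose out of reach is approached as far as the arm can. A call with a gripper value outside its range is refused whole. The fingers move at their own pace and stop on an object; "grip_force" is the grip in N (left out, the last holds). Time passes only in rows, so rows that do not move let the fingers close. It gives the time, the measured TCP pose, the force, the opening and the grip force at its end, in the units of the state.
- read_state(): the state, without advancing time (a new reading comes with each control period).
- vision.read_camera(name): name is "side" or "top" or "wrist"; returns the picture (384x512x3 uint8, red, green, blue); there is no depth.
- vision.calibration(name): a dict with "vfov" (degrees; the focal length in pixels is half the picture's height over the tangent of half this angle, whatever the lens; pixels are square), "cx", "cy" (the principal point, pixels), "dist" ([k1, k2, p1, p2, k3] as OpenCV has them; the pictures are not rectified), "R" (3x3) and "t" (3): a world point X has camera coordinates R X + t; the wrist camera has in their place "mount" (4x4, takes a point from camera to tool coordinates, whose origin is the TCP and whose axes are the flange's). Camera axes: x right, y down, z forward; pixel columns grow to the right and rows downward; lengths in m; the calibration is good to about 2 mm. A picture is of the moment at which its call begins: read the wrist's pose just before it. calibration takes no time and is no camera call.
- ticket.finish_job(): hands the job in; it is judged then, once.
The state is a dict: "time": time; "q": joint angles; "joint_vel": joint speeds; "joint_torque": joint torques, N m; "tool_pos": TCP position; "tcp_rot": TCP orientation; "wrist_force": force on the tool from outside, world axes, zero at the start; "torque": the same for the moment, N m; "width": opening from 0.0 (shut) to 1.0 (fully open); "grip_force": force on a finger pad.
Only numpy, scipy, OpenCV 4.12 (cv2) and the standard library are available. Lean on these libraries where they do the work, as an engineer would, in place of code of your own. Each camera call takes 0.05 s, during which the arm holds its last target. There are 200 camera calls.

### The job

The kitchen scale stands with its display facing right. Without lifting it, push it against the fixed square socket post so that it pivots a quarter turn clockwise (seen from above) on the post's near left corner, until the display faces the front edge of the worktop and the scale's side lies flat along the left side of the post. Leave the square wooden trivet and the jigger where they are.

Things in the scene. Friction and masses are not known exactly. Their poses are not given: they have to be found in the camera images.
- scale: loose square kitchen scale, 100 x 100 mm, sides 24 mm high, grey, steel plate on top; 0.35 to 0.7 kg. Origin: centre of underside, z up; display on its own -x side, which faces right at the start. Its own -y side then faces away from the robot, 4 to 10 mm short of the post's near face, reaching 65 to 90 mm left of the post's near left corner; this side ends along the post
- display (a point): centre of the black display strip on top of the scale, 36 mm from the scale's centre towards its -x side, 25 mm above the underside; same axes as the scale
- post: square aluminium socket post with black cap, 40 x 40 mm, 70 mm high, fixed. Origin: centre of its foot, z up; own -x face is the near face (square to the front edge within 9 degrees), own +y face its left side; near left corner at (-20, +20) mm. When done, the scale's axes are parallel to the post's and its centre is at about (0, +70) mm in this frame
- trivet: square wooden trivet with dark grooves, 100 x 100 x 22 mm, loose, to the right of the post or some 0.3 m to its left; not to be moved. Origin: centre of its underside
- jigger: steel hourglass-shaped measuring jigger, 43 mm wide, 95 mm tall, loose and upright, in the other of these two places; not to be moved. Origin: centre of its foot

How it is judged:
By the outcome, as a careful person would: the job done as asked, in the order asked, and still so for the second after the job is handed in, with the robot touching nothing.
It also fails if it takes over 38 s, if anything falls off the work surface, if the arm or the gripper's body presses on something with over 40 N, if the wrist force passes 120 N, or if a joint passes its speed limit or range.

## Working session

There is one attempt and no reset: what is moved stays moved. The work goes in short steps, Python scripts to look and compute and a tool call to move; the robot and the scene stay as the last step left them, time stands still between calls to the robot, and variables do not carry over. Pictures are saved under pics/ and viewed, at most 10 in all, crops included, and the job is handed in when it is done.

Besides the shell and the picture viewer there is one more tool, called by a JSON object that holds its "op" and its "data". jog_arm: Moves the arm, as the interface text tells. Its arguments: {"type":"object","properties":{"turn":{"type":"array","items":{"type":"array","items":{"type":"number"}}},"delta_pos":{"type":"array","items":{"type":"array","items":{"type":"number"}}},"gripper":{"type":"array","items":{"type":"number"}},"grip_force":{"type":"number"}},"required":["turn","delta_pos","gripper"]}

```bash
mkdir -p pics
cat > h.py <<'E'
import numpy as np, cv2
from workcell import read_state, vision, ticket
def K(c,shape=(384,512)):
    f=shape[0]/2/np.tan(np.radians(c["vfov"])/2)
    return np.array([[f,0,c["cx"]],[0,f,c["cy"]],[0,0,1]])
def snap(n,fn):
    im=vision.read_camera(n); cv2.imwrite("pics/"+fn,im[:,:,::-1]); return im
def ray(n,uv,z):
    c=vision.calibration(n)
    p=cv2.undistortPoints(np.array(uv,float).reshape(-1,1,2),K(c),np.array(c["dist"]))[:,0]
    R=np.array(c["R"]);t=np.array(c["t"])
    d=np.c_[p,np.ones(len(p))]@R; o=-R.T@t
    return o+d*((z-o[2])/d[:,2])[:,None]
def proj(n,X):
    c=vision.calibration(n)
    return cv2.projectPoints(np.array(X,float),cv2.Rodrigues(np.array(c["R"]))[0],np.array(c["t"],float),K(c),np.array(c["dist"]))[0][:,0]
E
python3 - <<'E'
from h import *
a=snap("top","top0.png");b=snap("side","side0.png")
cv2.imwrite("pics/top0x.png",cv2.resize(a,(800,600),interpolation=cv2.INTER_CUBIC)[:,:,::-1])
print(read_state()); 
for n in("top","side"):
    c=vision.calibration(n);print(n,-np.array(c["R"]).T@c["t"],c["R"])
E
```

```text
{'time': 0.1, 'q': array([ 1.12609936e+00,  2.64703791e-01,  1.60528143e+00, -2.16053290e-05,
        1.27370893e+00, -3.68925980e-02]), 'joint_vel': array([-0.00187995,  0.00136578, -0.00286413,  0.00036227, -0.00092513,
        0.00042323]), 'joint_torque': array([-5.62990936e-04, -5.16709149e+01, -3.68588948e+01, -2.08280389e-04,
        6.52356321e-03,  2.73553532e-06]), 'tool_pos': array([0.26741006, 0.61902499, 0.23004527]), 'tcp_rot': array([-0.63604053, -3.0760403 ,  0.00321303]), 'wrist_force': array([-0.22845751, -0.02347681,  0.25038166]), 'torque': array([ 0.04459072, -0.03438706, -0.03698443]), 'grip_force': 0.0, 'width': 1.0011693429527104}
top [0.38673968 0.07615022 1.05886656] [[ 0.00745963 -0.99994646 -0.00717169]
 [-0.99338889 -0.00658873 -0.11460846]
 [ 0.11455507  0.00797921 -0.99338485]]
side [ 0.50152587 -0.94686736  0.46460402] [[ 0.99972923 -0.00383942 -0.0229506 ]
 [-0.02279246 -0.36026533 -0.93257139]
 [-0.00468777  0.93284197 -0.36025529]]
```

View pics/top0x.png

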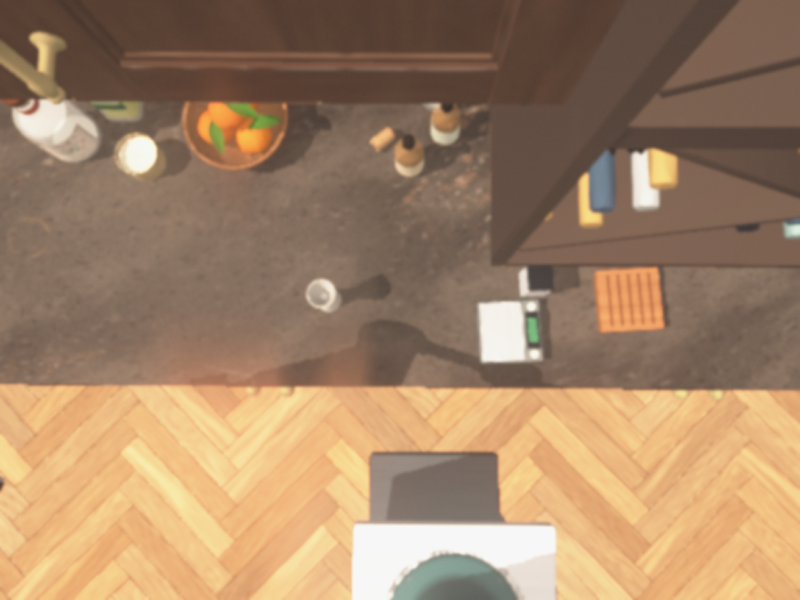

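View pics/side0.png

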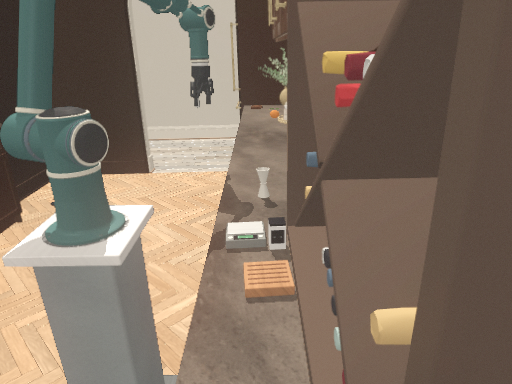

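Run:
```python
from h import *
a=cv2.imread("pics/top0.png")[160:245,295:435];b=cv2.imread("pics/side0.png")[155:305,205:305]
A=cv2.resize(a,None,fx=5.5,fy=5.5,interpolation=cv2.INTER_CUBIC)
cv2.imwrite("pics/topc.png",A)
cv2.imwrite("pics/sidec.png",cv2.resize(b,None,fx=4,fy=4,interpolation=cv2.INTER_CUBIC))
```

```text
(no output)
```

View pics/topc.png

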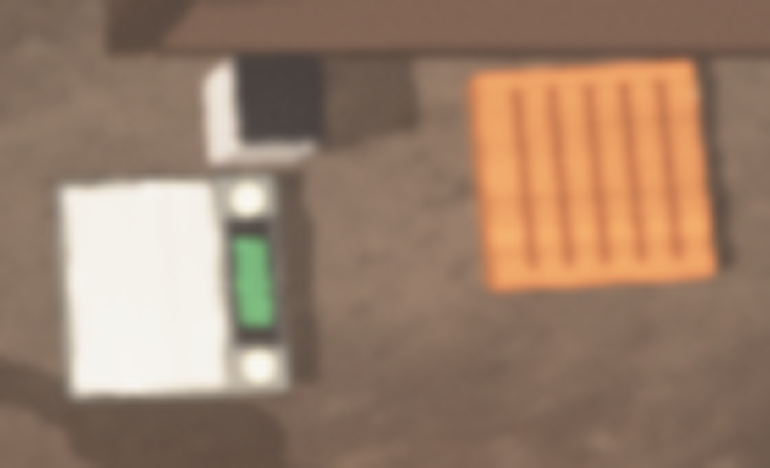

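View pics/sidec.png

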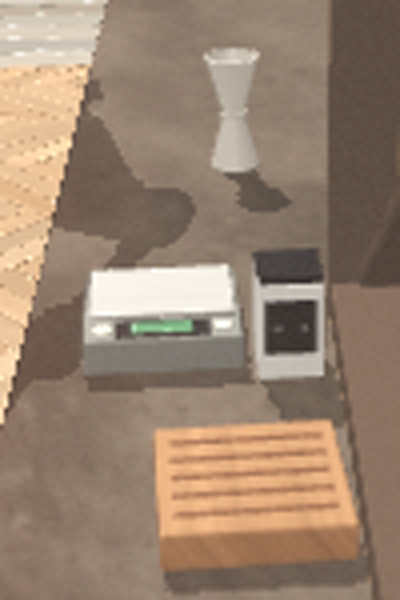

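Run:
```python
from h import *
np.set_printoptions(precision=4,suppress=True)
T=lambda p:(np.array(p,float)+.5)/5.5-.5+[295,160]
S=lambda p:(np.array(p,float)+.5)/4-.5+[205,155]
def ang(p,q): d=(q-p)[:2]; return np.degrees(np.arctan2(d[1],d[0]))
s=ray("top",T([(62,184),(274,178),(289,389),(71,397)]),.024);print("scale",s,s.mean(0))
print([ang(s[i],s[(i+1)%4]) for i in range(4)],[np.linalg.norm(s[i]-s[(i+1)%4]) for i in range(4)])
print("cap",ray("top",T([(240,138),(322,140)]),.07));print("foot",ray("top",T([(211,163)]),0))
print("triv",ray("top",T([(472,74),(694,62),(717,272),(492,291)]),.022))
print("shelf edge row",ray("top",T([(110,52),(600,52)]),0))
print("side scale bottom",ray("side",S([(85,372),(243,367)]),0),"top",ray("side",S([(90,268),(236,264),(243,342),(84,346)]),.024))
print("side post bottom",ray("side",S([(258,376),(324,376)]),0),"cap",ray("side",S([(254,264),(323,262),(318,250),(258,250)]),.07))
print("jig",ray("side",S([(235,168)]),0))
print("counter front edge",ray("top",np.array([(300,386)])*.64,0))
print(K(vision.calibration("top")))
```

```text
scale [[ 0.5024 -0.0371  0.024 ]
 [ 0.5058 -0.1341  0.024 ]
 [ 0.4096 -0.1393  0.024 ]
 [ 0.4052 -0.0406  0.024 ]] [ 0.4558 -0.0878  0.024 ]
[np.float64(-87.9839562060247), np.float64(-176.9370148205841), np.float64(92.5456361050961), np.float64(2.051896177853501)] [np.float64(0.09704703319717341), np.float64(0.09633080631059335), np.float64(0.0987505260882197), np.float64(0.0972274948984287)]
cap [[ 0.5181 -0.1102  0.07  ]
 [ 0.5174 -0.146   0.07  ]]
foot [[ 0.5155 -0.1096  0.    ]]
triv [[ 0.5549 -0.2262  0.022 ]
 [ 0.5611 -0.328   0.022 ]
 [ 0.4643 -0.3347  0.022 ]
 [ 0.4549 -0.2327  0.022 ]]
shelf edge row [[ 0.5679 -0.0628  0.    ]
 [ 0.5693 -0.2928  0.    ]]
side scale bottom [[ 0.4104 -0.1336  0.    ]
 [ 0.5089 -0.1317  0.    ]] top [[ 0.4072 -0.0348  0.024 ]
 [ 0.5064 -0.0337  0.024 ]
 [ 0.5091 -0.1432  0.024 ]
 [ 0.4119 -0.1439  0.024 ]]
side post bottom [[ 0.518  -0.1432  0.    ]
 [ 0.5586 -0.145   0.    ]] cap [[ 0.5169 -0.1296  0.07  ]
 [ 0.5589 -0.129   0.07  ]
 [ 0.557  -0.1117  0.07  ]
 [ 0.5198 -0.1098  0.07  ]]
jig [[ 0.5085  0.1991 -0.    ]]
counter front edge [[0.3649 0.2507 0.    ]]
[[412.4686   0.     257.6582]
 [  0.     412.4686 191.2796]
 [  0.       0.       1.    ]]
```

Run:
```python
from h import *
np.set_printoptions(precision=4,suppress=True)
T=lambda p:(np.array(p,float)+.5)/5.5-.5+[295,160]
S=lambda p:(np.array(p,float)+.5)/4-.5+[205,155]
for z in(0,.05,.1,.15,.2,.3,.4,.6,.8):
  print(z,ray("top",T([(108,52),(600,52)]),z)[:,:2].ravel(),ray("side",S([(330,283),(328,0),(372,580)]),z)[:,:2].ravel())
b=cv2.imread("pics/side0.png")[0:384,220:512]
cv2.imwrite("pics/sided.png",cv2.resize(b,None,fx=1.56,fy=1.56,interpolation=cv2.INTER_CUBIC))
```

```text
0 [ 0.5679 -0.0618  0.5693 -0.2928] [ 0.5716 -0.0176  0.6224  0.7064  0.5684 -0.3443]
0.05 [ 0.5594 -0.0553  0.5607 -0.2754] [ 0.564  -0.1176  0.6094  0.5285  0.5612 -0.4091]
0.1 [ 0.5508 -0.0488  0.552  -0.258 ] [ 0.5565 -0.2176  0.5964  0.3506  0.554  -0.474 ]
0.15 [ 0.5423 -0.0423  0.5434 -0.2406] [ 0.549  -0.3176  0.5834  0.1727  0.5468 -0.5388]
0.2 [ 0.5337 -0.0358  0.5348 -0.2231] [ 0.5414 -0.4176  0.5704 -0.0053  0.5396 -0.6037]
0.3 [ 0.5166 -0.0227  0.5176 -0.1883] [ 0.5263 -0.6176  0.5444 -0.3611  0.5252 -0.7334]
0.4 [ 0.4995 -0.0097  0.5003 -0.1535] [ 0.5113 -0.8177  0.5183 -0.717   0.5108 -0.8631]
0.6 [ 0.4653  0.0164  0.4658 -0.0838] [ 0.4811 -1.2177  0.4663 -1.4287  0.482  -1.1225]
0.8 [ 0.431   0.0424  0.4314 -0.0141] [ 0.451  -1.6177  0.4142 -2.1404  0.4532 -1.3819]
```

View pics/sided.png

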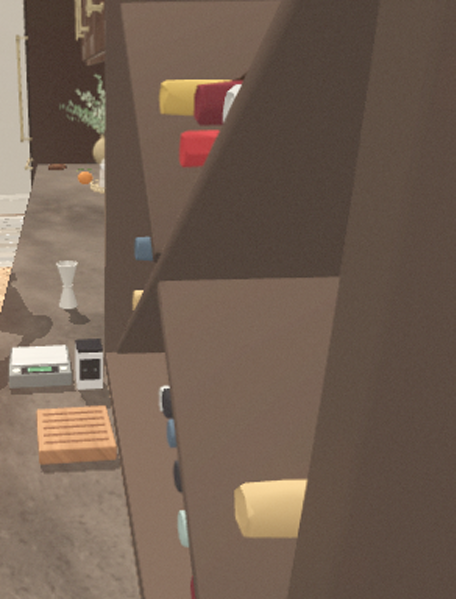

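```bash
cat >> h.py <<'E'
from scipy.spatial.transform import Rotation as Ro
def down(yaw,tilt=0):  # tool pointing down, tool y at yaw deg; tilt deg about tool y
    y=np.radians(yaw); Y=np.array([np.cos(y),np.sin(y),0]);Z=np.array([0,0,-1.])
    return Ro.from_matrix(np.c_[np.cross(Y,Z),Y,Z])*Ro.from_rotvec([0,np.radians(tilt),0])
def rows(wps,start=None):
    s=read_state(); p,R=start or (s["tool_pos"],Ro.from_rotvec(s["tcp_rot"])); D=[];W=[]
    for P,Q,n in wps:
        P=np.array(P); rel=(R.inv()*Q).as_rotvec()/n; dp=(P-p)/n
        for i in range(n):
            D.append(R.inv().apply(dp)); W.append(rel); R=R*Ro.from_rotvec(rel); p=p+dp
    print("turn",np.round(W,4).tolist()); print("dpos",np.round(D,4).tolist())
E
python3 - <<'E'
from h import *
print(np.round(vision.calibration("wrist")["mount"],3))
rows([((.41,.30,.23),down(80),9),((.385,-.07,.22),down(92),10)])
E
```

```text
[[-0.001 -0.965 -0.262  0.067]
 [ 1.    -0.001 -0.    -0.001]
 [ 0.    -0.262  0.965 -0.143]
 [ 0.     0.     0.     1.   ]]
turn [[-0.0002, -0.0, -0.0259], [-0.0002, -0.0, -0.0259], [-0.0002, -0.0, -0.0259], [-0.0002, -0.0, -0.0259], [-0.0002, -0.0, -0.0259], [-0.0002, -0.0, -0.0259], [-0.0002, -0.0, -0.0259], [-0.0002, -0.0, -0.0259], [-0.0002, -0.0, -0.0259], [-0.0, -0.0, -0.0209], [-0.0, -0.0, -0.0209], [-0.0, -0.0, -0.0209], [-0.0, -0.0, -0.0209], [-0.0, -0.0, -0.0209], [-0.0, -0.0, -0.0209], [-0.0, -0.0, -0.0209], [-0.0, -0.0, -0.0209], [-0.0, -0.0, -0.0209], [-0.0, -0.0, -0.0209]]
dpos [[-0.0286, -0.0263, 0.0001], [-0.0279, -0.027, 0.0001], [-0.0272, -0.0277, 0.0], [-0.0265, -0.0284, 0.0], [-0.0257, -0.0291, 0.0], [-0.025, -0.0297, 0.0], [-0.0242, -0.0304, 0.0], [-0.0234, -0.031, 0.0], [-0.0226, -0.0316, 0.0], [-0.004, -0.0369, 0.001], [-0.0032, -0.0369, 0.001], [-0.0024, -0.037, 0.001], [-0.0016, -0.037, 0.001], [-0.0009, -0.0371, 0.001], [-0.0001, -0.0371, 0.001], [0.0007, -0.0371, 0.001], [0.0015, -0.0371, 0.001], [0.0022, -0.037, 0.001], [0.003, -0.037, 0.001]]
```

{"op": "jog_arm", "data": {"turn": [[0,0,-0.026],[0,0,-0.026],[0,0,-0.026],[0,0,-0.026],[0,0,-0.026],[0,0,-0.026],[0,0,-0.026],[0,0,-0.026],[0,0,-0.026],[0,0,-0.021],[0,0,-0.021],[0,0,-0.021],[0,0,-0.021],[0,0,-0.021],[0,0,-0.021],[0,0,-0.021],[0,0,-0.021],[0,0,-0.021],[0,0,-0.021],[0,0,0]], "delta_pos": [[-0.0286,-0.0263,0],[-0.0279,-0.027,0],[-0.0272,-0.0277,0],[-0.0265,-0.0284,0],[-0.0257,-0.0291,0],[-0.025,-0.0297,0],[-0.0242,-0.0304,0],[-0.0234,-0.031,0],[-0.0226,-0.0316,0],[-0.004,-0.0369,0.001],[-0.0032,-0.0369,0.001],[-0.0024,-0.037,0.001],[-0.0016,-0.037,0.001],[-0.0009,-0.0371,0.001],[0,-0.0371,0.001],[0.0007,-0.0371,0.001],[0.0015,-0.0371,0.001],[0.0022,-0.037,0.001],[0.003,-0.037,0.001],[0,0,0]], "gripper": [0.05,0.05,0.05,0.05,0.05,0.05,0.05,0.05,0.05,0.05,0.05,0.05,0.05,0.05,0.05,0.05,0.05,0.05,0.05,0.05]}}

```text
time: 1.77
tool_pos: [0.3846, -0.0751, 0.221]
tcp_rot: [0.047, -3.141, 0.005]
wrist_force: [0.0, 0.9, -0.9]
width: 0.586
grip_force: 0.0
```

```bash
cat >> h.py <<'E'
def wcam(s):
    c=vision.calibration("wrist");M=np.array(c["mount"]);Rt=Ro.from_rotvec(s["tcp_rot"]).as_matrix()
    return c,Rt@M[:3,:3],s["tool_pos"]+Rt@M[:3,3]
def wray(s,uv,z):
    c,R,o=wcam(s);p=cv2.undistortPoints(np.array(uv,float).reshape(-1,1,2),K(c),np.array(c["dist"]))[:,0]
    d=np.c_[p,np.ones(len(p))]@R.T; return o+d*((z-o[2])/d[:,2])[:,None]
E
python3 - <<'E'
from h import *
import pickle
s=read_state();im=snap("wrist","w1.png");pickle.dump(s,open("s1.pkl","wb"))
print(s["time"],s["tool_pos"],Ro.from_rotvec(s["tcp_rot"]).as_matrix()[:,1],s["width"],s["q"])
cv2.imwrite("pics/w1x.png",cv2.resize(im,(800,600),interpolation=cv2.INTER_CUBIC)[:,:,::-1])
E
```

```text
1.7667 [ 0.3846309  -0.07512347  0.22097253] [-0.02991875  0.99954713 -0.00322557] 0.586091974531502 [-0.25352613 -0.29307458  2.17246122 -0.00346973  1.26202236 -1.85319052]
```

View pics/w1x.png

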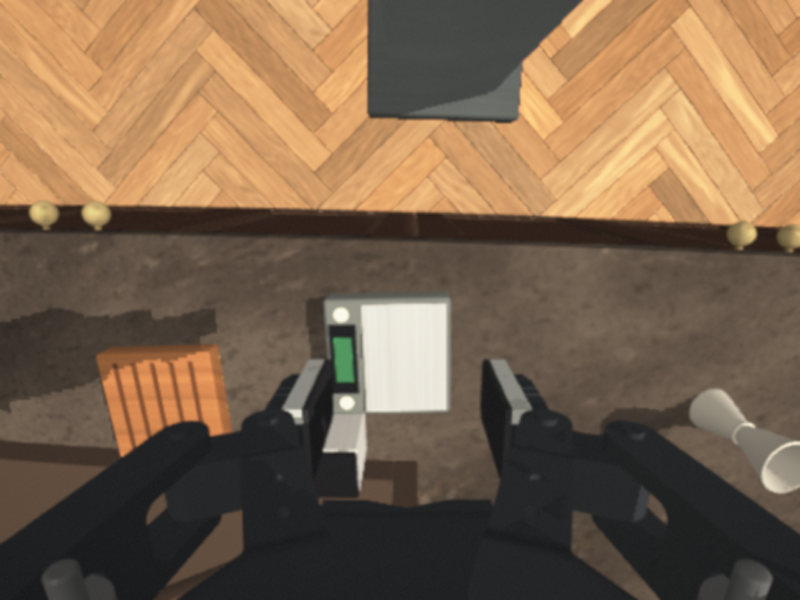

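Run:
```python
from h import *
import pickle
np.set_printoptions(precision=4,suppress=True)
s=pickle.load(open("s1.pkl","rb"))
f=lambda P:(np.array(P,float)+.5)*.64-.5
print("scale top",wray(s,f([(450,413),(324,296),(450,296)]),.024))
print("post foot L,  cap front L,R",wray(s,f([(366,416)]),0),wray(s,f([(357,453),(323,455),(357,496),(324,495)]),.07))
for z in(0,.03,.06,.1,.15,.2,.25,.3): print(z,wray(s,f([(417,462),(100,447)]),z)[:,:2].ravel())
im=cv2.imread("pics/w1.png")[175:325,50:320]
cv2.imwrite("pics/w1c.png",cv2.resize(im,(800,444),interpolation=cv2.INTER_CUBIC))
```

```text
scale top [[ 0.5036 -0.0365  0.024 ]
 [ 0.4056 -0.1399  0.024 ]
 [ 0.4027 -0.0421  0.024 ]]
post foot L,  cap front L,R [[ 0.522  -0.1089  0.    ]] [[ 0.5139 -0.1094  0.07  ]
 [ 0.5166 -0.135   0.07  ]
 [ 0.5524 -0.1096  0.07  ]
 [ 0.5525 -0.1352  0.07  ]]
0 [ 0.5685 -0.0614  0.5667 -0.3637]
0.03 [ 0.5478 -0.0627  0.5462 -0.3401]
0.06 [ 0.5271 -0.064   0.5256 -0.3165]
0.1 [ 0.4995 -0.0657  0.4982 -0.285 ]
0.15 [ 0.4651 -0.0679  0.464  -0.2456]
0.2 [ 0.4306 -0.0701  0.4298 -0.2063]
0.25 [ 0.3961 -0.0723  0.3956 -0.1669]
0.3 [ 0.3617 -0.0744  0.3613 -0.1276]
```

View pics/w1c.png

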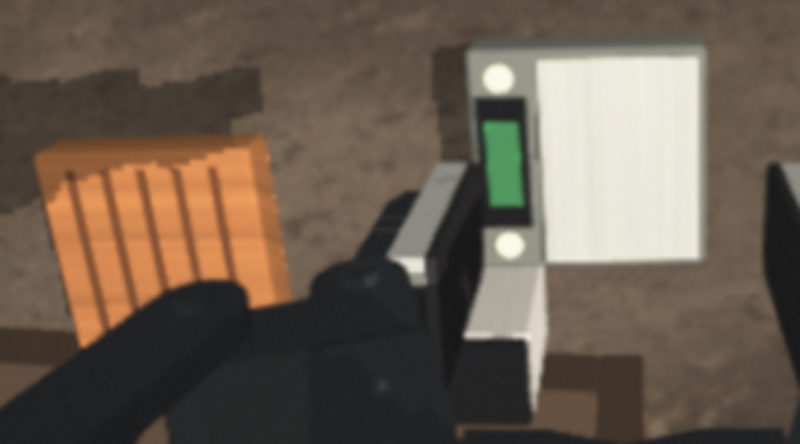

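Run:
```python
from h import *
rows([((.38,-.073,.20),down(92.3),2),((.38,-.073,.03),down(92.3),6),((.38,-.073,.008),down(92.3),3),((.398,-.073,.008),down(92.3),4)])
```

```text
turn [[-0.0002, -0.0003, -0.0055], [-0.0002, -0.0003, -0.0055], [0.0, -0.0, -0.0], [0.0, -0.0, -0.0], [0.0, -0.0, -0.0], [0.0, -0.0, -0.0], [0.0, -0.0, -0.0], [0.0, -0.0, -0.0], [-0.0, -0.0, -0.0], [-0.0, -0.0, -0.0], [-0.0, -0.0, -0.0], [0.0, -0.0, -0.0], [0.0, -0.0, -0.0], [0.0, -0.0, -0.0], [0.0, -0.0, -0.0]]
dpos [[0.0025, -0.0002, 0.0105], [0.0025, -0.0002, 0.0105], [-0.0, -0.0, 0.0283], [-0.0, -0.0, 0.0283], [-0.0, -0.0, 0.0283], [-0.0, -0.0, 0.0283], [-0.0, -0.0, 0.0283], [-0.0, -0.0, 0.0283], [-0.0, 0.0, 0.0073], [-0.0, 0.0, 0.0073], [-0.0, 0.0, 0.0073], [-0.0045, -0.0002, 0.0], [-0.0045, -0.0002, 0.0], [-0.0045, -0.0002, 0.0], [-0.0045, -0.0002, 0.0]]
```

{"op": "jog_arm", "data": {"turn": [[0,0,-0.0055],[0,0,-0.0055],[0,0,0],[0,0,0],[0,0,0],[0,0,0],[0,0,0],[0,0,0],[0,0,0],[0,0,0],[0,0,0],[0,0,0],[0,0,0],[0,0,0],[0,0,0],[0,0,0]], "delta_pos": [[0.0025,0,0.0105],[0.0025,0,0.0105],[0,0,0.0283],[0,0,0.0283],[0,0,0.0283],[0,0,0.0283],[0,0,0.0283],[0,0,0.0283],[0,0,0.0073],[0,0,0.0073],[0,0,0.0073],[-0.0045,0,0],[-0.0045,0,0],[-0.0045,0,0],[-0.0035,0,0],[0,0,0]], "gripper": [0.05,0.05,0.05,0.05,0.05,0.05,0.05,0.05,0.05,0.05,0.05,0.05,0.05,0.05,0.05,0.05]}}

```text
time: 3.15
tool_pos: [0.3994, -0.0692, 0.0096]
tcp_rot: [-0.074, 3.139, -0.001]
wrist_force: [0.4, -0.2, -1.0]
width: 0.586
grip_force: 0.0
```

{"op": "jog_arm", "data": {"turn": [[0,0,0],[0,0,0],[0,0,0]], "delta_pos": [[-0.002,0.0001,0],[-0.002,0.0001,0],[0,0,0]], "gripper": [0.05,0.05,0.05]}}

```text
time: 3.4
tool_pos: [0.4018, -0.0686, 0.0087]
tcp_rot: [0.074, -3.141, 0.0]
wrist_force: [-1.5, -1.6, 0.3]
width: 0.584
grip_force: 0.8
```

{"op": "jog_arm", "data": {"turn": [[0,0,0],[0,0,0],[0,0,0]], "delta_pos": [[-0.002,0.0001,0],[-0.002,0.0001,0],[0,0,0]], "gripper": [0.05,0.05,0.05]}}

```text
time: 3.65
tool_pos: [0.4031, -0.068, 0.0079]
tcp_rot: [0.074, -3.135, -0.001]
wrist_force: [-8.0, -2.5, 5.4]
width: 0.584
grip_force: 4.1
```

```bash
cat >> h.py <<'E'
def arc(C,total,n,extra=(0,0)):
    s=read_state();p=s["tool_pos"];R=Ro.from_rotvec(s["tcp_rot"]);D=[]
    p0=p.copy();R0=R;C=np.array([C[0],C[1],p[2]])
    for i in range(n):
        a=Ro.from_rotvec([0,0,np.radians(total)*(i+1)/n]); q=C+a.apply(p0-C)+np.array([*extra,0])*(i+1)/n
        D.append(R.inv().apply(q-p));p=q;R=a*R0
    print("tool z turn/row",-np.radians(total)/n,"end",p);print(np.round(D,4).tolist())
def plate(n,im):
    g=cv2.cvtColor(im,cv2.COLOR_RGB2HSV); 
    roi=np.zeros(im.shape[:2],np.uint8)
    (u0,v0),(u1,v1)=((295,160),(360,250)) if n=="top" else ((215,205),(290,255))
    roi[v0:v1,u0:u1]=1
    gr=((g[...,0]>50)&(g[...,0]<85)&(g[...,1]>70)&(roi>0)).astype(np.uint8)
    w=((g[...,1]<40)&(g[...,2]>175)&(roi>0)).astype(np.uint8)
    out={}
    if gr.sum()>5: out["green"]=(ray(n,[np.argwhere(gr)[:,::-1].mean(0)],.025)[0,:2],int(gr.sum()))
    nl,lab,st,cc=cv2.connectedComponentsWithStats(w)
    if nl>1:
        i=1+np.argmax(st[1:,4]); c=max(cv2.findContours((lab==i).astype(np.uint8),0,1)[0],key=cv2.contourArea)
        q=ray(n,cv2.approxPolyDP(c,4,True)[:,0],.025)[:,:2]; out["white"]=(np.round(q,4).tolist(),int(st[i,4]))
    return out
E
python3 - <<'E'
from h import *
for n in("top","side"):
    print(plate(n,cv2.imread(f"pics/{n}0.png")[:,:,::-1])); print(plate(n,snap(n,n+"1.png")))
arc((.515,-.1095),-24,12)
E
```

```text
{'green': (array([ 0.45786144, -0.12340345]), 77), 'white': ([[0.503, -0.1278], [0.4999, -0.0374], [0.4072, -0.0442], [0.4128, -0.1338], [0.445, -0.1094], [0.4852, -0.1075]], 1245)}
{'green': (array([ 0.48056024, -0.12261729]), 16), 'white': ([[0.5564, -0.1135], [0.5104, -0.1003], [0.5075, -0.0374], [0.4545, -0.0396], [0.4925, -0.07], [0.4827, -0.1075], [0.5183, -0.1457], [0.5207, -0.1181]], 542)}
{'white': ([[0.5019, -0.044], [0.4104, -0.0455], [0.4126, -0.1401], [0.4301, -0.1041], [0.5039, -0.1021]], 473)}
{'green': (array([ 0.4751259 , -0.12118927]), 10), 'white': ([[0.4185, -0.0459], [0.4224, -0.1037], [0.5089, -0.1023], [0.4985, -0.1337], [0.5185, -0.1243], [0.5191, -0.1883], [0.5542, -0.1852], [0.562, -0.071], [0.5177, -0.0569], [0.5142, -0.0971], [0.5074, -0.0381]], 670)}
tool z turn/row 0.03490658503988659 end [ 0.42962077 -0.02604713  0.00789582]
[[-0.0017, 0.0038, -0.0], [-0.0017, 0.0038, -0.0], [-0.0017, 0.0038, -0.0], [-0.0017, 0.0038, -0.0], [-0.0017, 0.0038, -0.0], [-0.0017, 0.0038, -0.0], [-0.0017, 0.0038, -0.0], [-0.0017, 0.0038, -0.0], [-0.0017, 0.0038, -0.0], [-0.0017, 0.0038, -0.0], [-0.0017, 0.0038, -0.0], [-0.0017, 0.0038, -0.0]]
```

{"op": "jog_arm", "data": {"turn": [[0,0,0.035],[0,0,0.035],[0,0,0.035],[0,0,0.035],[0,0,0.035],[0,0,0.035],[0,0,0.035],[0,0,0.035],[0,0,0.035],[0,0,0.035],[0,0,0]], "delta_pos": [[-0.0017,0.0038,0],[-0.0017,0.0038,0],[-0.0017,0.0038,0],[-0.0017,0.0038,0],[-0.0017,0.0038,0],[-0.0017,0.0038,0],[-0.0017,0.0038,0],[-0.0017,0.0038,0],[-0.0017,0.0038,0],[-0.0017,0.0038,0],[0,0,0]], "gripper": [0.05,0.05,0.05,0.05,0.05,0.05,0.05,0.05,0.05,0.05,0.05]}}

```text
time: 4.67
tool_pos: [0.4247, -0.0314, 0.0078]
tcp_rot: [-0.476, -3.101, -0.001]
wrist_force: [-6.6, 3.6, 4.6]
width: 0.581
grip_force: 3.0
```

Run:
```python
from h import *
s=read_state()
a=snap("top","top2.png")[160:245,295:395];b=snap("side","side2.png")[190:275,205:305]
cv2.imwrite("pics/c2.png",np.hstack([cv2.resize(x,(400,340),interpolation=cv2.INTER_CUBIC) for x in(a,b)])[:,:,::-1])
print(s["tool_pos"],Ro.from_rotvec(s["tcp_rot"]).as_matrix()[:,1])
arc((.514,-.1095),-20,10)
```

```text
[ 0.42471747 -0.03142808  0.00784172] [3.00084551e-01 9.53912605e-01 6.46957211e-05]
tool z turn/row 0.03490658503988659 end [ 0.45674804 -0.00559856  0.00785603]
[[-0.0017, 0.0038, -0.0], [-0.0017, 0.0038, -0.0], [-0.0017, 0.0038, -0.0], [-0.0017, 0.0038, -0.0], [-0.0017, 0.0038, -0.0], [-0.0017, 0.0038, -0.0], [-0.0017, 0.0038, -0.0], [-0.0017, 0.0038, -0.0], [-0.0017, 0.0038, -0.0], [-0.0017, 0.0038, -0.0]]
```

View pics/c2.png

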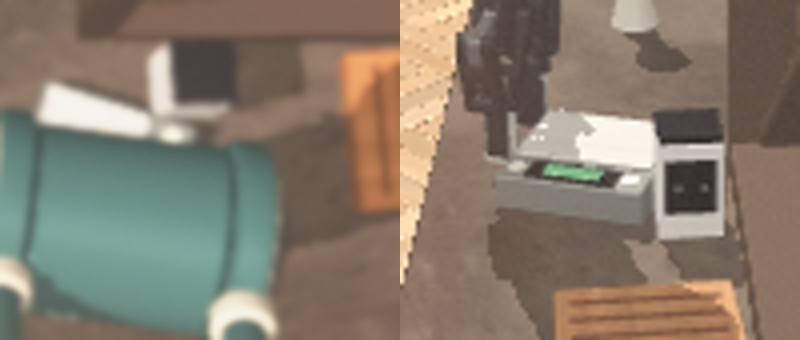

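{"op": "jog_arm", "data": {"turn": [[0,0,0.035],[0,0,0.035],[0,0,0.035],[0,0,0.035],[0,0,0.035],[0,0,0.035],[0,0,0.035],[0,0,0.035],[0,0,0.035],[0,0,0.035],[0,0,0]], "delta_pos": [[-0.0017,0.0038,0],[-0.0017,0.0038,0],[-0.0017,0.0038,0],[-0.0017,0.0038,0],[-0.0017,0.0038,0],[-0.0017,0.0038,0],[-0.0017,0.0038,0],[-0.0017,0.0038,0],[-0.0017,0.0038,0],[-0.0017,0.0038,0],[0,0,0]], "gripper": [0.05,0.05,0.05,0.05,0.05,0.05,0.05,0.05,0.05,0.05,0.05]}}

```text
time: 5.68
tool_pos: [0.4573, -0.0047, 0.0078]
tcp_rot: [-1.01, -2.971, -0.002]
wrist_force: [-2.7, 5.5, 1.2]
width: 0.586
grip_force: 2.8
```

Run:
```python
from h import *
s=read_state()
a=snap("wrist","w3.png")[130:384,100:400];b=snap("side","side3.png")[190:275,205:305]
cv2.imwrite("pics/c3.png",np.hstack([cv2.resize(x,(400,340),interpolation=cv2.INTER_CUBIC) for x in(a,b)])[:,:,::-1])
print(s["tool_pos"],Ro.from_rotvec(s["tcp_rot"]).as_matrix()[:,1],s["wrist_force"])
arc((.514,-.1095),-20,10)
for n in ["side"]: print(plate(n,cv2.imread("pics/side3.png")[:,:,::-1]))
```

```text
[ 0.45733887 -0.00470653  0.00776485] [ 6.09498085e-01  7.92787517e-01 -1.90850676e-04] [-2.74013672  5.51962336  1.24592054]
tool z turn/row 0.03490658503988659 end [0.49651304 0.00836697 0.00776976]
[[-0.0018, 0.0038, -0.0], [-0.0018, 0.0038, -0.0], [-0.0018, 0.0038, -0.0], [-0.0018, 0.0038, -0.0], [-0.0018, 0.0038, -0.0], [-0.0018, 0.0038, -0.0], [-0.0018, 0.0038, -0.0], [-0.0018, 0.0038, -0.0], [-0.0018, 0.0038, -0.0], [-0.0018, 0.0038, -0.0]]
{'green': (array([ 0.47010073, -0.08775872]), 28), 'white': ([[0.4455, -0.0473], [0.5167, -0.0972], [0.5191, -0.1883], [0.5542, -0.1852], [0.562, -0.071], [0.5199, -0.0747], [0.5159, -0.0196], [0.4884, 0.0014]], 479)}
```

{"op": "jog_arm", "data": {"turn": [[0,0,0.035],[0,0,0.035],[0,0,0.035],[0,0,0.035],[0,0,0.035],[0,0,0]], "delta_pos": [[-0.0018,0.0038,0],[-0.0018,0.0038,0],[-0.0018,0.0038,0],[-0.0018,0.0038,0],[-0.0018,0.0038,0],[0,0,0]], "gripper": [0.05,0.05,0.05,0.05,0.05,0.05]}}

```text
time: 6.28
tool_pos: [0.4738, 0.0042, 0.0071]
tcp_rot: [-1.262, -2.866, 0.001]
wrist_force: [-10.1, 7.3, 4.8]
width: 0.583
grip_force: 5.9
```

{"op": "jog_arm", "data": {"turn": [[0,0,0.035],[0,0,0.035],[0,0,0.035],[0,0,0.035],[0,0,0]], "delta_pos": [[-0.0018,0.0038,0],[-0.0018,0.0038,0],[-0.0018,0.0038,0],[-0.0018,0.0038,0],[0,0,0]], "gripper": [0.05,0.05,0.05,0.05,0.05]}}

```text
time: 6.7
tool_pos: [0.4842, 0.0089, 0.0052]
tcp_rot: [-1.458, -2.76, 0.009]
wrist_force: [-19.0, 9.0, 8.7]
width: 0.587
grip_force: 9.7
```

Run:
```python
from h import *
s=read_state()
a=snap("wrist","w4.png");b=snap("side","side4.png")[190:275,205:305]
cv2.imwrite("pics/c4.png",np.hstack([cv2.resize(x,(400,340),interpolation=cv2.INTER_CUBIC) for x in(a,b)])[:,:,::-1])
print(s["tool_pos"],Ro.from_rotvec(s["tcp_rot"]).as_matrix()[:,1],s["wrist_force"])
arc((.514,-.1095),-20,10)
```

```text
[0.48419937 0.00889215 0.00519663] [ 0.82601703  0.56345231 -0.01474338] [-18.96495138   9.00199577   8.7390499 ]
tool z turn/row 0.03490658503988659 end [0.52642919 0.01196498 0.00520996]
[[-0.0015, 0.004, -0.0001], [-0.0015, 0.004, -0.0001], [-0.0015, 0.004, -0.0001], [-0.0015, 0.004, -0.0001], [-0.0015, 0.004, -0.0001], [-0.0015, 0.004, -0.0001], [-0.0015, 0.004, -0.0001], [-0.0015, 0.004, -0.0001], [-0.0015, 0.004, -0.0001], [-0.0015, 0.004, -0.0001]]
```

View pics/c4.png

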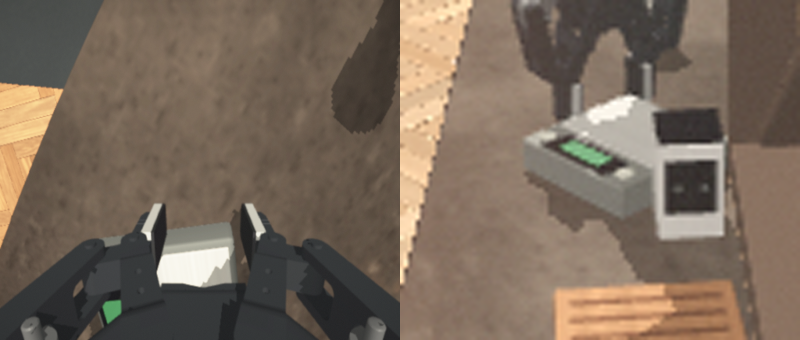

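Run:
```python
from h import *
np.set_printoptions(precision=4,suppress=True)
S=lambda p:(np.array(p,float)-[400,0]+.5)/4-.5+[205,190]
q=ray("side",S([(620,188),(525,134)]),.024)[:,:2]
print(q,np.linalg.norm(q[0]-q[1])); b=ray("side",S([(623,215)]),0);print(b)
d=(q[1]-q[0])/np.linalg.norm(q[1]-q[0]); x=np.array([d[1],-d[0]])
print("yaw",np.degrees(np.arctan2(x[1],x[0])),"far",q[0]+.1*x,"centre",q[0]+.05*x+.05*d)
b=cv2.imread("pics/side4.png") if 0 else None
# shelf corner in side full image
im=vision.read_camera("side"); cv2.imwrite("pics/side4.png",im[:,:,::-1])
print(proj("side",[[.568,-.061,0],[.568,-.061,.03],[.568,-.061,.1],[.513,-.11,0],[.553,-.15,0],[.57,-.3,0],[.57,-.3,.03]]))
```

```text
[[ 0.4951 -0.1246]
 [ 0.4316 -0.0453]] 0.10163745609328492
[[ 0.4965 -0.1159  0.    ]]
yaw 38.708663707432876 far [ 0.5732 -0.0621] centre [ 0.5029 -0.0543]
[[286.9725 232.6642]
 [287.0211 222.5524]
 [287.1323 198.0517]
 [266.8114 242.0938]
 [283.4932 249.7053]
 [296.2794 286.1578]
 [296.4903 273.9108]]
```

```bash
cat >> h.py <<'E'
def wp(psi,s,C=(.513,-.1095),fx=.566,off=.061):
    a=np.radians(psi);x=np.array([np.cos(a),np.sin(a)]);y=np.array([-x[1],x[0]])
    F=np.array([fx,C[1]+(fx-C[0])*np.tan(a)]); c=F-.05*x+.05*y; t=c+s*x+off*y
    return (t[0],t[1],.007),down(psi)
E
python3 - <<'E'
from h import *
s=read_state();print(s["tool_pos"],s["wrist_force"],s["time"])
L=[(*wp(p,q),2) for p,q in((33,.020),(29,.018),(25,.015),(21,.012),(17,.010))]
print([np.round(l[0],4).tolist() for l in L]);rows(L)
E
```

```text
[0.48416916 0.00890084 0.00523742] [-17.94984374   9.37542417   8.12569612] 6.85
[[0.4804, 0.0017, 0.007], [0.4842, 0.0014, 0.007], [0.4874, 0.001, 0.007], [0.4907, 0.0009, 0.007], [0.4953, 0.0012, 0.007]]
turn [[-0.0071, -0.0074, 0.012], [-0.0071, -0.0074, 0.012], [0.0, -0.0, 0.0349], [0.0, -0.0, 0.0349], [0.0, 0.0, 0.0349], [0.0, 0.0, 0.0349], [0.0, -0.0, 0.0349], [0.0, -0.0, 0.0349], [-0.0, 0.0, 0.0349], [-0.0, 0.0, 0.0349]]
dpos [[-0.0019, -0.0036, -0.0009], [-0.002, -0.0036, -0.0009], [-0.0011, 0.0015, -0.0], [-0.0011, 0.0016, -0.0], [-0.001, 0.0013, -0.0], [-0.0009, 0.0013, -0.0], [-0.0008, 0.0015, -0.0], [-0.0007, 0.0015, -0.0], [-0.0007, 0.0022, -0.0], [-0.0006, 0.0022, -0.0]]
```

Run:
```python
from h import *
L=[(*wp(p,q),2) for p,q in((33,.020),(29,.018),(25,.015),(21,.012),(17,.010))]
rows(L,(np.array([.4925,.0075,.008]),down(34.4)))
```

```text
turn [[0.0, 0.0, 0.0122], [0.0, 0.0, 0.0122], [0.0, 0.0, 0.0349], [0.0, 0.0, 0.0349], [0.0, 0.0, 0.0349], [0.0, 0.0, 0.0349], [0.0, 0.0, 0.0349], [0.0, 0.0, 0.0349], [0.0, 0.0, 0.0349], [0.0, 0.0, 0.0349]]
dpos [[0.001, -0.0066, 0.0005], [0.0009, -0.0067, 0.0005], [-0.0011, 0.0015, -0.0], [-0.0011, 0.0016, -0.0], [-0.001, 0.0013, -0.0], [-0.0009, 0.0013, -0.0], [-0.0008, 0.0015, -0.0], [-0.0007, 0.0015, -0.0], [-0.0007, 0.0022, -0.0], [-0.0006, 0.0022, -0.0]]
```

{"op": "jog_arm", "data": {"turn": [[0,0,0.012],[0,0,0.012],[0,0,0]], "delta_pos": [[0.001,-0.0066,0],[0.001,-0.0067,0],[0,0,0]], "gripper": [0.05,0.05,0.05]}}

```text
time: 7.1
tool_pos: [0.478, 0.002, 0.0067]
tcp_rot: [-1.495, -2.755, 0.001]
wrist_force: [-5.1, 7.1, -1.0]
width: 0.584
grip_force: 4.2
```

{"op": "jog_arm", "data": {"turn": [[0,0,0.035],[0,0,0.035],[0,0,0.035],[0,0,0.035],[0,0,0]], "delta_pos": [[-0.0011,0.0015,0],[-0.0011,0.0016,0],[-0.001,0.0013,0],[-0.001,0.0013,0],[0,0,0]], "gripper": [0.05,0.05,0.05,0.05,0.05]}}

```text
time: 7.52
tool_pos: [0.4853, 0.002, 0.0066]
tcp_rot: [-1.685, -2.641, 0.001]
wrist_force: [-5.7, 8.6, -1.2]
width: 0.588
grip_force: 5.0
```

Forces are low; continuing the turn.

{"op": "jog_arm", "data": {"turn": [[0,0,0.035],[0,0,0.035],[0,0,0.035],[0,0,0.035],[0,0,0]], "delta_pos": [[-0.0008,0.0015,0],[-0.0007,0.0015,0],[-0.0007,0.0022,0],[-0.0006,0.0022,0],[0,0,0]], "gripper": [0.05,0.05,0.05,0.05,0.05]}}

```text
time: 7.93
tool_pos: [0.4896, 0.0016, 0.0053]
tcp_rot: [-1.862, -2.513, 0.01]
wrist_force: [-11.7, 5.2, 0.4]
width: 0.587
grip_force: 6.0
```

Run:
```python
from h import *
s=read_state();print(s["tool_pos"],s["wrist_force"],Ro.from_rotvec(s["tcp_rot"]).as_matrix()[:,1])
L=[(*wp(p,q),2) for p,q in((17,.010),(13,.008),(9,.005),(5,.002),(1,0))]
rows(L[1:],L[0][:2]);print([np.round(l[0],4).tolist() for l in L])
print(plate("side",snap("side","side5.png")))
```

```text
[0.4895972  0.00159226 0.00534804] [-11.66537337   5.19790579   0.43848628] [ 0.9564823   0.29147702 -0.01351876]
turn [[0.0, 0.0, 0.0349], [0.0, 0.0, 0.0349], [0.0, 0.0, 0.0349], [0.0, 0.0, 0.0349], [0.0, 0.0, 0.0349], [0.0, 0.0, 0.0349], [0.0, 0.0, 0.0349], [0.0, 0.0, 0.0349]]
dpos [[-0.0006, 0.0023, 0.0], [-0.0005, 0.0024, 0.0], [-0.0004, 0.002, 0.0], [-0.0004, 0.002, 0.0], [-0.0003, 0.0021, 0.0], [-0.0002, 0.0021, 0.0], [-0.0002, 0.0028, 0.0], [-0.0001, 0.0028, 0.0]]
[[0.4953, 0.0012, 0.007], [0.5001, 0.0014, 0.007], [0.5042, 0.0015, 0.007], [0.5085, 0.0015, 0.007], [0.5141, 0.0015, 0.007]]
{'green': (array([ 0.47311747, -0.08027577]), 27), 'white': ([[0.4559, -0.0355], [0.5191, -0.1028], [0.5191, -0.1883], [0.5542, -0.1852], [0.562, -0.071], [0.5199, -0.0747], [0.5053, 0.0072]], 443)}
```

```bash
cat >> h.py <<'E'
def buttons(im,thr=150):
    g=cv2.cvtColor(im,cv2.COLOR_RGB2HSV).astype(int)[195:260,215:290]
    w=((g[...,1]<45)&(g[...,2]>thr)).astype(np.uint8)
    n,l,st,cc=cv2.connectedComponentsWithStats(w,connectivity=4)
    for i in range(1,n):
        if 3<=st[i,4]<=40: print("  ",st[i,4],np.round(cc[i]+[215,195],1),np.round(ray("side",[cc[i]+[215,195]],.025)[0,:2],4))
def ascii(im,u0,u1,v0,v1):
    for v in range(v0,v1): print(v," ".join("%3d"%x for x in im[v,u0:u1,2]))
E
python3 - <<'E'
from h import *
for k in(0,4,5):
  im=cv2.imread(f"pics/side{k}.png")[:,:,::-1]
  for t in(150,190): print(k,t);buttons(im,t)
E
```

```text
0 150
   31 [263.1 195.9] [0.5072 0.1439]
   5 [252. 239.] [ 0.4764 -0.1379]
0 190
   18 [261.3 195.8] [0.5018 0.1445]
   10 [260.  235.5] [ 0.4961 -0.1206]
   4 [259.5 238. ] [ 0.4948 -0.1336]
4 150
   23 [239.5 223.8] [ 0.4418 -0.0521]
   3 [252.3 232.7] [ 0.4767 -0.1044]
   12 [260.8 233.1] [ 0.4983 -0.1077]
4 190
   11 [240.2 223.5] [ 0.4435 -0.0505]
   6 [260.5 232.7] [ 0.4975 -0.1054]
5 150
   22 [239.6 224.3] [ 0.4421 -0.0548]
   8 [252.6 232.9] [ 0.4775 -0.1056]
   13 [261.2 233.2] [ 0.4993 -0.1082]
5 190
   9 [240.4 223.9] [ 0.4442 -0.0526]
   5 [261. 233.] [ 0.4987 -0.1073]
```

{"op": "jog_arm", "data": {"turn": [[0,0,0],[0,0,0],[0,0,0],[0,0,0],[0,0,0],[0,0,0],[0,0,0]], "delta_pos": [[-0.0018,-0.0035,0],[-0.0018,-0.0035,0],[-0.0018,-0.0035,0],[-0.0018,-0.0035,0],[-0.0018,-0.0035,0],[-0.0018,-0.0035,0],[0,0,0]], "gripper": [0.05,0.05,0.05,0.05,0.05,0.05,0.05]}}

```text
time: 8.57
tool_pos: [0.4754, -0.0133, 0.0064]
tcp_rot: [-1.862, -2.517, 0.001]
wrist_force: [-6.2, 13.2, -2.2]
width: 0.584
grip_force: 9.5
```

```bash
cat >> h.py <<'E'
def look(k):
    s=read_state();print(round(s["time"],2),s["tool_pos"],s["wrist_force"],Ro.from_rotvec(s["tcp_rot"]).as_matrix()[:2,1]);im=snap("side",f"side{k}.png")
    for t in(150,190):print(t);buttons(im,t)
    print(plate("side",im).get("green"))
def pose(b0,b1):  # display-side buttons: b0 right/-y_s end, b1 +y_s end
    b0,b1=map(np.array,(b0,b1));y=(b1-b0)/np.linalg.norm(b1-b0);x=np.array([y[1],-y[0]]);c=(b0+b1)/2+.036*x
    print("len",np.linalg.norm(b1-b0),"yaw",np.degrees(np.arctan2(x[1],x[0])),"c",c,"far",c+.05*x-.05*y,"near",c-.05*x-.05*y)
    t=read_state()["tool_pos"][:2]-c; print("tool in scale",t@x,t@y)
E
python3 -c "
from h import *
look(6)"
```

```text
8.57 [ 0.47535475 -0.01330821  0.00636906] [-6.1691571  13.20486303 -2.16077012] [0.95621293 0.29259588]
150
   13 [265.  195.8] [0.5133 0.1437]
   21 [234.3 226.8] [ 0.4289 -0.0691]
   13 [257.  235.8] [ 0.4886 -0.1221]
190
   7 [264.3 195.9] [0.5111 0.1438]
   8 [243. 224.] [ 0.4511 -0.0536]
   7 [236.3 226.4] [ 0.4339 -0.0671]
   7 [256.7 235.6] [ 0.4879 -0.1206]
(array([ 0.46235458, -0.09458451]), 28)
```

Run:
```python
from h import *
pose((.4886,-.1221),(.4289,-.0691))
a=np.radians(47);x=np.array([np.cos(a),np.sin(a)]);y=np.array([-x[1],x[0]]);c=np.array([.4829,-.0689])
P=lambda s,o:(*(c+s*x+o*y),.008)
rows([(P(.036,.080),down(17),3),(P(.015,.080),down(47),5),(P(.015,.064),down(47),2)],(np.array([.478,-.015,.008]),down(17)))
print(P(.015,.064))
```

```text
len 0.07983163533336893 yaw 48.40222209403804 c [ 0.4826503  -0.06867834] far [ 0.55323635 -0.06448201] near [ 0.48684663 -0.13926439]
tool in scale 0.036497977027718065 0.04221404278394776
turn [[0.0, 0.0, 0.0], [0.0, 0.0, 0.0], [0.0, 0.0, 0.0], [0.0, 0.0, -0.1047], [0.0, 0.0, -0.1047], [0.0, 0.0, -0.1047], [0.0, 0.0, -0.1047], [0.0, 0.0, -0.1047], [0.0, 0.0, -0.0], [0.0, 0.0, -0.0]]
dpos [[0.0114, -0.0066, 0.0], [0.0114, -0.0066, 0.0], [0.0114, -0.0066, 0.0], [-0.0021, -0.0036, 0.0], [-0.0017, -0.0038, 0.0], [-0.0013, -0.004, 0.0], [-0.0009, -0.0041, 0.0], [-0.0004, -0.0042, 0.0], [-0.008, -0.0, 0.0], [-0.008, -0.0, 0.0]]
(np.float64(0.44632333849731054), np.float64(-0.014281799431712545), 0.008)
```

{"op": "jog_arm", "data": {"turn": [[0,0,0],[0,0,0],[0,0,0],[0,0,-0.105],[0,0,-0.105],[0,0,-0.105],[0,0,-0.105],[0,0,-0.105],[0,0,0],[0,0,0],[0,0,0]], "delta_pos": [[0.0114,-0.0066,0],[0.0114,-0.0066,0],[0.0114,-0.0066,0],[-0.0021,-0.0036,0],[-0.0017,-0.0038,0],[-0.0013,-0.004,0],[-0.0009,-0.0041,0],[-0.0004,-0.0042,0],[-0.008,0,0],[-0.008,0,0],[0,0,0]], "gripper": [0.05,0.05,0.05,0.05,0.05,0.05,0.05,0.05,0.05,0.05,0.05]}}

```text
time: 9.53
tool_pos: [0.4506, -0.0165, 0.0093]
tcp_rot: [1.15, 2.921, 0.001]
wrist_force: [-0.4, -0.1, 0.4]
width: 0.588
grip_force: 0.0
```

```bash
python3 -c "
from h import *
look(7)"
```

```text
9.53 [ 0.45056698 -0.01654445  0.00927609] [-0.39086726 -0.11731373  0.39953484] [0.68157141 0.7317501 ]
150
   23 [264.4 195.9] [0.5116 0.1436]
   13 [235.9 226.2] [ 0.4329 -0.0655]
   4 [231.  227.5] [ 0.4204 -0.0727]
   15 [256.8 235.7] [ 0.4881 -0.1214]
190
   12 [263.5 196. ] [0.5086 0.1427]
   6 [259.5 221.8] [ 0.4952 -0.0426]
   6 [236.  226.5] [ 0.4332 -0.0675]
   7 [256.7 235.6] [ 0.4879 -0.1206]
(array([ 0.46179983, -0.09391613]), 26)
```

```bash
python3 -c "
from h import *
arc((.5135,-.1095),-46,23,(0.0,0.002))"
```

```text
tool z turn/row 0.03490658503988659 end [0.53642134 0.00288189 0.00904655]
[[-0.0009, 0.0039, 0.0], [-0.0009, 0.0039, 0.0], [-0.0009, 0.0039, 0.0], [-0.0009, 0.0039, 0.0], [-0.0009, 0.0039, 0.0], [-0.0009, 0.0039, 0.0], [-0.0009, 0.0039, 0.0], [-0.0009, 0.0039, 0.0], [-0.0009, 0.0039, 0.0], [-0.0009, 0.0039, 0.0], [-0.0009, 0.0039, 0.0], [-0.0009, 0.0039, 0.0], [-0.0009, 0.0039, 0.0], [-0.0009, 0.0039, 0.0], [-0.0009, 0.0039, 0.0], [-0.0009, 0.0038, 0.0], [-0.0009, 0.0038, 0.0], [-0.0009, 0.0038, 0.0], [-0.0009, 0.0038, 0.0], [-0.0009, 0.0038, 0.0], [-0.0009, 0.0038, 0.0], [-0.0009, 0.0038, 0.0], [-0.0009, 0.0038, 0.0]]
```

{"op": "jog_arm", "data": {"turn": [[0,0,0.035],[0,0,0.035],[0,0,0.035],[0,0,0.035],[0,0,0.035],[0,0,0.035],[0,0,0.035],[0,0,0.035],[0,0,0.035],[0,0,0.035],[0,0,0]], "delta_pos": [[-0.001,0.0038,0],[-0.001,0.0038,0],[-0.001,0.0038,0],[-0.001,0.0038,0],[-0.001,0.0038,0],[-0.001,0.0038,0],[-0.001,0.0038,0],[-0.001,0.0038,0],[-0.001,0.0038,0],[-0.001,0.0038,0],[0,0,0]], "gripper": [0.05,0.05,0.05,0.05,0.05,0.05,0.05,0.05,0.05,0.05,0.05]}}

```text
time: 10.5
tool_pos: [0.4852, -0.0001, 0.0085]
tcp_rot: [1.641, 2.679, 0.0]
wrist_force: [0.1, 0.4, -0.5]
width: 0.586
grip_force: 0.1
```

```bash
python3 -c "
from h import *
look(8)"
```

```text
10.5 [ 4.85201444e-01 -1.04066780e-04  8.53066822e-03] [ 0.09800101  0.42797571 -0.46207546] [0.89072844 0.45453572]
150
   26 [238.8 223.3] [ 0.4396 -0.0486]
   30 [251.3 235.6] [ 0.4743 -0.1203]
190
   6 [240.8 222.7] [ 0.445  -0.0452]
   15 [252.1 235.1] [ 0.4764 -0.1177]
(array([ 0.46255454, -0.08169292]), 24)
```

{"op": "jog_arm", "data": {"turn": [[0,0,0.035],[0,0,0.035],[0,0,0.035],[0,0,0.035],[0,0,0.035],[0,0,0.035],[0,0,0.035],[0,0,0.035],[0,0,0.035],[0,0,0]], "delta_pos": [[-0.001,0.0038,0],[-0.001,0.0038,0],[-0.001,0.0038,0],[-0.001,0.0038,0],[-0.001,0.0038,0],[-0.001,0.0038,0],[-0.001,0.0038,0],[-0.001,0.0038,0],[-0.001,0.0038,0],[0,0,0]], "gripper": [0.05,0.05,0.05,0.05,0.05,0.05,0.05,0.05,0.05,0.05]}}

```text
time: 11.38
tool_pos: [0.5197, 0.0032, 0.0084]
tcp_rot: [-2.039, -2.388, -0.002]
wrist_force: [-1.2, 4.1, -1.9]
width: 0.587
grip_force: 2.4
```

```bash
python3 -c "
from h import *
look(9)"
```

```text
11.38 [0.51973931 0.00321343 0.00838734] [-1.20196499  4.14047856 -1.90331018] [0.98768981 0.15642514]
150
   10 [279.  211.5] [0.5512 0.0218]
   18 [246.9 219.8] [ 0.4608 -0.0281]
   3 [245. 224.] [ 0.4565 -0.0538]
   4 [246.  227.5] [ 0.4597 -0.0746]
190
   25 [268.1 217. ] [ 0.5191 -0.0136]
   9 [248.2 219.6] [ 0.4644 -0.0269]
   19 [258.9 223.5] [ 0.4937 -0.0529]
   29 [260.9 230.8] [ 0.4986 -0.0954]
   22 [251.9 232.9] [ 0.4755 -0.1055]
(array([ 0.47116615, -0.06339419]), 27)
```

{"op": "jog_arm", "data": {"turn": [[0,0,0.035],[0,0,0.035],[0,0,0.035],[0,0,0.035],[0,0,0]], "delta_pos": [[-0.001,0.0036,0],[-0.001,0.0036,0],[-0.001,0.0034,0],[-0.001,0.003,0],[0,0,0]], "gripper": [0.05,0.05,0.05,0.05,0.05]}}

```text
time: 11.85
tool_pos: [0.5339, 0.0024, 0.0085]
tcp_rot: [-2.2, -2.239, -0.005]
wrist_force: [0.7, 13.3, -0.3]
width: 0.586
grip_force: 6.5
```

```bash
python3 -c "
from h import *
look(10)"
```

```text
11.85 [0.53391117 0.00240007 0.00852764] [ 0.73211839 13.25161849 -0.3029677 ] [0.99984568 0.01755934]
150
   11 [259.6 195.9] [0.4964 0.1442]
   9 [284. 212.] [0.5652 0.0175]
190
   7 [259.3 195.4] [0.4953 0.1484]
   10 [276.5 216. ] [ 0.5426 -0.0081]
   11 [252.1 218.4] [ 0.4749 -0.0198]
(array([ 0.47634803, -0.05743635]), 23)
```

{"op": "jog_arm", "data": {"turn": [[0,0,0],[0,0,0],[0,0,0],[0,0,0],[0,0,0],[0,0,0],[0,0,0],[0,0,0],[0,0,0],[0,0,0],[0,0,0],[0,0,0]], "delta_pos": [[0.015,0,0],[0.02,0,0],[0,0,-0.035],[0,0,-0.035],[0,0,-0.04],[0,0,-0.04],[0.03,-0.02,0],[0.03,-0.02,0],[0.03,-0.02,0],[0.03,-0.02,0],[0.03,-0.02,0],[0,0,0]], "gripper": [0.05,0.05,0,0,0,0,0,0,0,0,0,0]}}

```text
time: 12.9
tool_pos: [0.4266, 0.1863, 0.1585]
tcp_rot: [-2.193, -2.247, -0.0]
wrist_force: [0.3, 0.1, -0.1]
width: -0.0
grip_force: 0.0
```

Run:
```python
from h import *
s=read_state();print(s["tool_pos"],s["width"])
a=snap("top","top11.png");look(11);b=cv2.imread("pics/side11.png")[:,:,::-1]
print(plate("top",a));print(plate("side",b))
cv2.imwrite("pics/c11.png",np.hstack([cv2.resize(a[160:235,305:380],(400,400),interpolation=cv2.INTER_CUBIC),cv2.resize(b[190:265,225:300],(400,400),interpolation=cv2.INTER_CUBIC)])[:,:,::-1])
```

```text
[0.42664132 0.1862604  0.15848236] -0.00029827419729796216
12.95 [0.42839949 0.18451495 0.15861145] [-0.14434054 -0.81273472  0.64601354] [0.99969613 0.02464804]
150
   31 [263.1 195.9] [0.5072 0.1439]
   12 [276.7 216.1] [ 0.5431 -0.0087]
   8 [252.5 218.5] [ 0.476  -0.0208]
   6 [248.3 232.5] [ 0.4665 -0.1031]
   9 [252.8 231.4] [ 0.4778 -0.0978]
190
   21 [261.9 195.9] [0.5034 0.1442]
   5 [279. 216.] [ 0.5496 -0.0085]
   6 [252.5 218.7] [ 0.476  -0.0218]
   7 [252.7 231.4] [ 0.4776 -0.0977]
   4 [248.5 232.5] [ 0.467  -0.1031]
   3 [261. 232.] [ 0.4988 -0.1019]
   3 [285. 233.] [ 0.5593 -0.1102]
(array([ 0.47748196, -0.05830839]), 28)
{'green': (array([ 0.47557875, -0.06004146]), 84), 'white': ([[0.5558, -0.0098], [0.4921, -0.0172], [0.4953, -0.1026], [0.5564, -0.1135]], 994)}
{'green': (array([ 0.47748196, -0.05830839]), 28), 'white': ([[0.4939, -0.012], [0.4962, -0.1017], [0.519, -0.1083], [0.5191, -0.1883], [0.5542, -0.1852], [0.562, -0.071], [0.5199, -0.0747], [0.5188, -0.0133]], 341)}
```

View pics/c11.png

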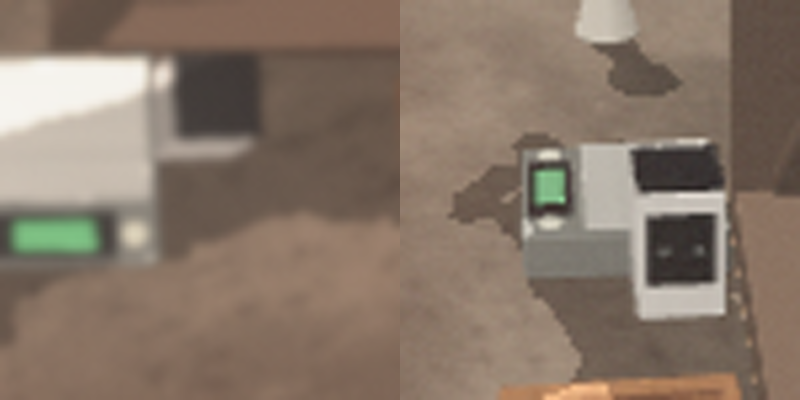

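{"op": "jog_arm", "data": {"turn": [[0,0,0],[0,0,0],[0,0,0],[0,0,0],[0,0,0],[0,0,0],[0,0,0],[0,0,0],[0,0,0],[0,0,0],[0,0,0],[0,0,0],[0,0,0],[0,0,0],[0,0,0],[0,0,0]], "delta_pos": [[-0.035,-0.0006,0],[-0.035,-0.0006,0],[-0.035,-0.0006,0],[-0.035,-0.0006,0],[-0.035,-0.0006,0],[-0.035,-0.0006,0],[-0.035,-0.0006,0],[0,0,0.03],[0,0,0.03],[0,0,0.03],[0,0,0.03],[0,0,0.028],[0,0.005,0],[0,0.005,0],[0,0.004,0],[0,0,0]], "gripper": [0,0,0,0,0,0,0,0,0,0,0,0,0,0,0,0]}}

```text
time: 14.33
tool_pos: [0.4484, -0.063, 0.0131]
tcp_rot: [2.197, 2.239, 0.005]
wrist_force: [0.1, -0.0, 0.8]
width: -0.001
grip_force: 0.0
```

{"op": "jog_arm", "data": {"turn": [[0,0,0],[0,0,0],[0,0,0],[0,0,0]], "delta_pos": [[0,0.002,0],[0,0.002,0],[0,0.002,0],[0,0,0]], "gripper": [0,0,0,0]}}

```text
time: 14.67
tool_pos: [0.4507, -0.0617, 0.0111]
tcp_rot: [2.2, 2.243, 0.0]
wrist_force: [-1.3, -0.1, 0.7]
width: -0.0
grip_force: 0.7
```

{"op": "jog_arm", "data": {"turn": [[0,0,0],[0,0,0],[0,0,0],[0,0,0]], "delta_pos": [[0,0.002,0],[0,0.002,0],[0,0.002,0],[0,0,0]], "gripper": [0,0,0,0]}}

```text
time: 15.0
tool_pos: [0.4518, -0.061, 0.0095]
tcp_rot: [-2.194, -2.237, 0.01]
wrist_force: [-12.1, -0.1, 9.5]
width: -0.003
grip_force: 6.2
```

```bash
python3 -c "
from h import *
look(12)"
```

```text
15.0 [ 0.45184349 -0.06098948  0.00949932] [-12.11416077  -0.122417     9.49344383] [0.99975803 0.01965213]
150
   4 [224.  195.5] [0.3827 0.1546]
   11 [265.9 195.3] [0.5163 0.1484]
   24 [241.5 225.1] [ 0.4475 -0.0599]
   20 [244.8 224.8] [ 0.4562 -0.0586]
   9 [253.8 231.4] [ 0.4803 -0.0979]
190
   3 [264. 195.] [0.5103 0.1511]
   12 [277.5 216. ] [ 0.5454 -0.0082]
   11 [252.7 218.5] [ 0.4767 -0.0211]
   6 [253.5 231.3] [ 0.4796 -0.0973]
   3 [285. 237.] [ 0.5579 -0.1314]
(array([ 0.47918611, -0.05796742]), 22)
```

{"op": "jog_arm", "data": {"turn": [[0,0,0],[0,0,0],[0,0,0],[0,0,0],[0,0,0],[0,0,0],[0,0,0],[0,0,0],[0,0,0],[0,0,0],[0,0,0],[0,0,0],[0,0,0],[0,0,0]], "delta_pos": [[0,-0.014,0],[0,-0.014,-0.001],[0.029,0,0],[0.029,0,0],[0.029,0,0],[0.029,0,0],[0,0.026,0],[0,0.026,0],[0,0.026,0],[0,0.026,0],[-0.016,0,0],[-0.016,0,0],[-0.01,0,0],[0,0,0]], "gripper": [0,0,0,0,0,0,0,0,0,0,0,0,0,0]}}

```text
time: 16.22
tool_pos: [0.5315, 0.0125, 0.0115]
tcp_rot: [2.202, 2.24, 0.0]
wrist_force: [0.2, -0.1, 0.4]
width: -0.005
grip_force: 0.0
```

{"op": "jog_arm", "data": {"turn": [[0,0,0],[0,0,0],[0,0,0],[0,0,0]], "delta_pos": [[-0.003,0,0],[-0.003,0,0],[-0.003,0,0],[0,0,0]], "gripper": [0,0,0,0]}}

```text
time: 16.55
tool_pos: [0.5312, 0.0047, 0.0117]
tcp_rot: [2.2, 2.242, 0.0]
wrist_force: [0.3, -0.2, 0.4]
width: -0.001
grip_force: 0.0
```

{"op": "jog_arm", "data": {"turn": [[0,0,0],[0,0,0],[0,0,0],[0,0,0],[0,0,0]], "delta_pos": [[-0.002,0,0],[-0.002,0,0],[-0.002,0,0],[-0.002,0,0],[0,0,0]], "gripper": [0,0,0,0,0]}}

```text
time: 16.97
tool_pos: [0.5304, 0.0022, 0.0117]
tcp_rot: [-2.199, -2.233, -0.008]
wrist_force: [-2.5, 22.3, 5.3]
width: -0.001
grip_force: 11.4
```

{"op": "jog_arm", "data": {"turn": [[0,0,0],[0,0,0],[0,0,0]], "delta_pos": [[-0.002,0,0],[-0.002,0,0],[0,0,0]], "gripper": [0,0,0]}}

```text
time: 17.22
tool_pos: [0.53, 0.002, 0.0117]
tcp_rot: [-2.191, -2.238, -0.007]
wrist_force: [-4.0, 28.0, 4.5]
width: -0.002
grip_force: 14.3
```

Pressed flat against the post. Now I'll retract and check numerically.

{"op": "jog_arm", "data": {"turn": [[0,0,0],[0,0,0],[0,0,0],[0,0,0],[0,0,0],[0,0,0],[0,0,0],[0,0,0],[0,0,0],[0,0,0],[0,0,0],[0,0,0]], "delta_pos": [[0.012,0,0],[0.025,0,0],[0.01,0,-0.03],[0,0,-0.035],[0,0,-0.04],[0,0,-0.04],[0.03,-0.02,0],[0.03,-0.02,0],[0.03,-0.02,0],[0.03,-0.02,0],[0.02,-0.02,0],[0,0,0]], "gripper": [0,0,0,0,0,0,0,0,0,0,0,0]}}

```text
time: 18.22
tool_pos: [0.4244, 0.1804, 0.1562]
tcp_rot: [-2.194, -2.245, 0.001]
wrist_force: [-0.9, -0.2, -0.1]
width: 0.005
grip_force: 0.0
```

Run:
```python
from h import *
look(13);a=snap("top","top13.png");print(plate("top",a))
# residual motion of trivet / jigger: image difference to the first picture
d=cv2.absdiff(a[:,:,::-1],cv2.imread("pics/top0.png")).max(2)
print("trivet diff",(d[165:215,380:428]>40).sum())
e=cv2.absdiff(cv2.imread("pics/side13.png"),cv2.imread("pics/side0.png")).max(2)
print("side jigger",(e[165:200,252:275]>40).sum(),"trivet",(e[262:298,243:296]>40).sum())
# yaw from display strip: dark+green area in top
g=cv2.cvtColor(cv2.resize(a[190:220,295:345],None,fx=8,fy=8,interpolation=cv2.INTER_CUBIC),cv2.COLOR_RGB2HSV)
m=((g[...,0]>50)&(g[...,0]<85)&(g[...,1]>70)).astype(np.uint8)
c=max(cv2.findContours(m,0,1)[0],key=cv2.contourArea);b=cv2.boxPoints(cv2.minAreaRect(c))
q=ray("top",(b+.5)/8-.5+[295,190],.025)[:,:2];print("green box",np.round(q,4).tolist(),[round(float(np.degrees(np.arctan2(*(q[(i+1)%4]-q[i])[::-1]))),1) for i in range(4)])
```

```text
18.22 [0.42438128 0.18043076 0.15622491] [-0.85251432 -0.17348446 -0.06228331] [0.99973911 0.02272851]
150
   31 [263.1 195.9] [0.5072 0.1439]
   9 [278. 216.] [ 0.5468 -0.0083]
   10 [253.  218.5] [ 0.4774 -0.0208]
   9 [253.8 231.4] [ 0.4803 -0.0979]
190
   21 [261.9 195.9] [0.5034 0.1442]
   8 [278.5 216. ] [ 0.5482 -0.0084]
   6 [253.  218.5] [ 0.4774 -0.0208]
   8 [253.5 231.5] [ 0.4796 -0.0982]
   3 [264. 232.] [ 0.5064 -0.1022]
(array([ 0.47850437, -0.05844753]), 29)
{'green': (array([ 0.47735311, -0.05955093]), 74), 'white': ([[0.5583, -0.0098], [0.4947, -0.0172], [0.4978, -0.1027], [0.5564, -0.1135]], 1000)}
trivet diff 995
side jigger 0 trivet 692
green box [[0.4846, -0.0402], [0.4848, -0.0791], [0.4707, -0.079], [0.4704, -0.0401]] [-89.6, 179.4, 90.4, -0.4]
```

Run:
```python
from h import *
for n,r in(("top",(160,220,375,435)),("side",(255,305,235,305))):
  for k in(0,13):
    g=cv2.cvtColor(cv2.imread(f"pics/{n}{k}.png"),cv2.COLOR_BGR2HSV)[r[0]:r[1],r[2]:r[3]]
    m=((g[...,0]<18)&(g[...,1]>110)).astype(np.uint8)
    nl,l,st,cc=cv2.connectedComponentsWithStats(m);i=1+np.argmax(st[1:,4]);print(n,k,st[i],cc[i].round(1))
```

```text
top 0 [   5   10   46   43 1750] [27.1 31.4]
top 13 [   5   11   46   42 1704] [27.1 31.6]
side 0 [   9    5   51   38 1508] [33.4 24.3]
side 13 [   9    5   51   37 1583] [33.5 23.8]
```

The trivet and the jigger haven't moved, so I'm handing the job in.

```bash
python3 -c "
from workcell import ticket
print(ticket.finish_job())"
```

```text
the job is handed in; nothing more can be done
None
```

I handed the job in with the scale turned a quarter turn clockwise, its side flat along the post's left side and its display facing the front edge. It sits about 20 mm nearer the front than the given (0, +70) mm, because a shelf behind the post blocked its far corner partway through the turn and I had to slide it back along the post about 18 mm to finish; the trivet and jigger did not move.

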